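Swing the swivel vice to 30 degrees

ROBOT

A 6-joint arm with a two-finger parallel gripper is mounted at the origin on the work surface. World frame = base frame: x ahead of the robot, y to its left, z up, the work surface at z = 0. Lengths are in m, angles in rad, forces in N, time in s.
With the tool pointing down it reaches from about 0.375 to 0.9 m from the base axis. Payload 3.1 kg.
Tool frame: the origin (TCP) lies at the very end of the fingers, on their centre line; the grasp point (between the pads) lies 19 mm behind it; z points along the fingers, y is the direction in which the jaws open and shut (so a half turn about z gives the same grasp; the last joint's range is limited). The gripper opens to 87 mm and grips with 3 to 60 N. Pads are 19 mm wide; open, the fingers measure 117 mm over their backs; the gripper's body (75 mm by 190 mm) begins 51 mm behind the grasp point.
Start: joints at [1.093, 0.527, 1.433, -0, 1.181, -0.178], TCP at [0.184, 0.597, 0.223] pointing down, gripper open.
Joint ranges: [-3.08, 3.08], [-0.75, 2.2], [0.22, 2.44], [-1.43, 4.57], [0, 2.65], [-2.85, 2.85]. Speed limits (rad/s): [2.79, 2.79, 3.14, 3.14, 3.14, 3.14].

INTERFACE

Orientations are given as a unit quaternion [x, y, z, w].
In Python, from rig import robot, optics gives the robot as it stands.
- The arm moves only by the shell command python3 -m inch 'ROWS' [FORCE]. ROWS is JSON, a list of rows, each an object of numbers: "ax", "ay", "az": the turn, a rotation vector about the tool's x, y, z in rad; "dx", "dy", "dz": the shift along the tool's x, y, z in mm; "gripper": the opening in per cent of the stroke, from 0 (shut) to 100 (fully open). In form: [{"ax": .., "ay": .., "az": .., "dx": .., "dy": .., "dz": .., "gripper": ..}, ...]. A call has 1 to 8 rows; each row shifts and turns the commanded pose from where the row before left it, along the tool's axes as they then stand; what a row does not reach is not made up. A row lasts 1/10 s, in which the tool goes at most 50 mm and 8.59 degrees, less where a joint would pass 70% of its speed; a pose out of reach is approached as far as the arm can. A call with a gripper value outside its range is refused whole. The fingers move at their own pace and stop on an object; FORCE is the grip in N (left out, the last holds). Time passes only in rows, so rows that do not move let the fingers close. It gives the time, the measured TCP pose, the force and the opening at its end, in the units of the state.
- robot.get_obs(): the state, without advancing time (a new reading comes with each control period).
- optics.camera(name): name is "scene" or "top" or "wrist"; returns a dict with "img" (384x512x3 uint8, red, green, blue), "depth" (384x512 float32, m along the optical axis (not along the pixel's ray), 0 where there is no reading), "camera_matrix" (3x3 intrinsics, pixels), "position" and "attitude" of the camera in the world. Camera axes: x right, y up, looking along -z (the intrinsics and any distortion apply to the point x, -y, -z); pixel columns grow to the right and rows downward; lengths in m; the calibration is good to about 2 mm. A picture is of the moment at which its call begins.
- robot.hand_in(): hands the job in, once; it reports no verdict.
The state is a dict: "time": time; "q": joint angles; "joint_velocities": joint speeds; "joint_torque": joint torques, N m; "position": TCP position; "tool_rot": TCP orientation; "ft_force": force on the tool from outside, world axes, zero at the start; "moment": the same for the moment, N m; "grip_width": finger opening in m.
Only numpy, scipy, OpenCV 4.12 (cv2) and the standard library are available. Lean on these libraries where they do the work, as an engineer would, in place of code of your own. Each camera call takes 0.05 s, during which the arm holds its last target.

TASK

Swing the bench vice on its graduated base until its pointer stands at the 30 degree mark on the lock lever's side: first slacken the lock lever by an eighth of a turn or more, never swing the vice while the lever is tight, and afterwards turn the lever back until it is tight again. Nobody knows whether the lock has a right- or a left-hand thread and it must not be forced, so feel gently which way the lever gives. Leave the other things on the bench undisturbed.

Things in the scene. Friction and masses are not known exactly. Their poses are not given: they have to be found in the camera images.
- vice_base: Fixed grey iron base of the vice: a disc 200 mm across, 18 mm high, with an arm on its +y side carrying the lock housing (64 x 64 mm, top 50 mm above the bench, centred 135 mm from the disc's centre). Origin: on the vice's vertical turning axis, at bench level. A scale ring on the disc's top spans -60 to 60 degrees about its +x; a lug with a dark dot marks 0 (see mark_30).
- vice (a joint): Scale reading of the vice, rad, counterclockwise from above positive, 0 = pointer at the dotted zero mark; range -1.05 to 1.05. The target is +0.524 (30 degrees). It turns stiffly (about 0.5 N m) and stays where it is left. Turning it while the lever stands within 0.4 rad of tight would score the base, so the lever must be slack.
- board_top (a point): Middle of the top edge of the wooden board clamped firmly in the vice's jaws, on the turning axis, 185 mm above the bench; the board is 100 mm wide, 24 mm thick and stands 60 mm above the jaws (jaw tops 125 mm above the bench). A good handle for turning the vice. Its x axis is the vice's long axis (from the spindle to the pointer) and runs across the board's 24 mm thickness.
- pointer (a point): Tip of the dark pointer on the turntable's rim, at the end of the vice away from the spindle, 90 mm from the turning axis, 34 mm above the bench.
- mark_30 (a point): Middle of the 30 degree tick on the aluminium scale ring, 90 mm from the turning axis, 19 mm above the bench. Ticks every 10 degrees, longer and thicker at 0, 30 and 60 to either side; this is the first long tick from the dotted zero towards the lock's side (+y of the base, counterclockwise from above).
- lock_axis (a point): Point on the lock lever's vertical turning axis, 68 mm above the bench, 135 mm from the vice's axis along the base's +y.
- lever_grip (a point): Where to grip the lock lever: 75 mm out from its axis, 66 mm above the bench. The steel lever is a level bar 14 mm wide and 18 mm high (57 to 75 mm above the bench) from its hub to 97 mm out, then a black ball 30 mm across centred 108 mm out. Its y axis points outwards along the lever.
- lock (a joint): Lock lever angle, rad, counterclockwise from above positive. 0 = tight, as at the start: pointing away from the vice (base +y). It slackens one way only, hidden, either way round: there a light steady drag (3 to 6 N at the grip point, also back) up to an end stop at 1.2; slack counts beyond 0.7. The other way it winds up like a spring and springs back when let go (see lock_strain).
- lock_strain (a joint): How far the lock's inside is strained by forcing the lever the wrong way or beyond tight, m, 0 at rest, either sign. The lever resists there with about 1.5 N per mm at the grip point, on top of the drag. Over 0.004 damages the lock: about 27 N at the grip point, 0.25 rad beyond tight. 10 to 15 N is plenty, also for tightening.
- sanding_block: Bystander: cork sanding block 110 x 60 x 35 mm, origin under its centre.
- offcut: Bystander: plywood offcut 160 x 70 x 12 mm, origin under its centre.
- screwdriver: Bystander: screwdriver lying on the bench.
- mallet: Bystander: wooden mallet lying on the bench.
- glue_bottle: Bystander: white glue bottle 160 mm tall, 60 mm across.
- pencil_pot: Bystander: steel cup 100 mm tall, 80 mm across.
- try_square: Bystander: try square lying on the bench, stock 120 mm, blade 180 mm.

How it is judged:
On the way, in this order (a step that is already met when the one before it is completed fails the run):
1. the lock lever is slackened (more than 0.7 rad from tight) ((value of joint lock above 0.7 rad or value of joint lock below -0.7 rad)), for 0.1 s.
2. the vice stands at 30 degrees, within 4 (value of joint vice between 0.454 and 0.594 rad), for 0.2 s.
3. the lever is turned back to tight, within 0.12 rad (value of joint lock between -0.12 and 0.12 rad), for 0.1 s.
At the end, for the whole second after the job is handed in: The vice's pointer is at rest at the 30 degree mark on the lock's side, within 4 degrees, and the lock lever is back at tight, within 0.12 rad, at rest (all of step 2 and all of step 3 and velocity of joint vice between -0.02 and 0.02 rad/s and velocity of joint lock between -0.05 and 0.05 rad/s); the robot touches nothing.
It fails at once if the lock is forced the wrong way or beyond tight (strain over 4 mm) (value of joint lock_strain above 0.004 m or value of joint lock_strain below -0.004 m).
It fails at once if the vice is swung (faster than 0.05 rad/s) while the lever stands within 0.4 rad of tight (value of joint lock between -0.4 and 0.4 rad and (velocity of joint vice above 0.05 rad/s or velocity of joint vice below -0.05 rad/s)).
It fails at once if a bystander is moved more than 30 mm (distance of any of sanding_block, offcut, screwdriver, mallet, glue_bottle, pencil_pot, try_square from where it was at the start of the episode above 0.03 m).
It also fails if it takes over 67 s, if anything falls off the work surface, if the arm or the gripper's body presses on something with over 40 N, if the wrist force passes 120 N, or if a joint passes its speed limit or range.

## Working session

There is one attempt and no reset: what is moved stays moved. The work goes in short steps, Python scripts to look and compute and a shell command to move; the robot and the scene stay as the last step left them, time stands still between calls to the robot, and variables do not carry over. Pictures are saved under pics/ and viewed, and the job is handed in when it is done.

```bash
ls; mkdir -p pics; python3 - <<'E'
from rig import robot, optics
import cv2,pickle
o=robot.get_obs(); print(o)
for n in ["scene","top","wrist"]:
    c=optics.camera(n); pickle.dump(c,open(f"pics/{n}0.pkl","wb"))
    cv2.imwrite(f"pics/{n}0.png",c["img"][:,:,::-1]); print(n,c["position"],c["attitude"],c["camera_matrix"])
E
```

```text
pics
{'time': 0.0, 'q': array([ 1.09349190e+00,  5.28503584e-01,  1.43391192e+00, -2.11215608e-05,
        1.18140971e+00, -1.78492593e-01]), 'joint_velocities': array([-0.00079214, -0.00033169, -0.00112333, -0.0004485 ,  0.00103239,
       -0.00086681]), 'joint_torque': array([ 1.29413103e-03, -4.40036201e+01, -1.76591223e+01,  6.33790484e-02,
        5.81736490e-02, -1.62359333e-04]), 'position': array([0.18361546, 0.59663912, 0.22154561]), 'tool_rot': array([ 1.48846625e-01,  9.88859664e-01, -1.05995283e-03, -3.50257844e-04]), 'ft_force': array([ 0.17496876, -0.48291596,  0.43501857]), 'moment': array([ 0.00433921, -0.00642314,  0.02402669]), 'grip_width': 0.08703253012259786}
scene [1.15343548 0.53490409 0.766657  ] [0.18021303 0.3853588  0.83121979 0.35790434] [[350.53807069   0.         253.41983737]
 [  0.         350.53807069 188.08054555]
 [  0.           0.           1.        ]]
top [0.41362465 0.0188902  1.29740202] [ 0.03981588 -0.04010467 -0.6965875   0.71524274] [[377.38495936   0.         252.65133282]
 [  0.         377.38495936 192.59877251]
 [  0.           0.           1.        ]]
wrist [0.10996041 0.62016364 0.38256801] [-0.11666587 -0.08521545  0.58772031  0.79606045] [[279.48243003   0.         257.22740364]
 [  0.         279.48243003 194.95880948]
 [  0.           0.           1.        ]]
```

View pics/scene0.png

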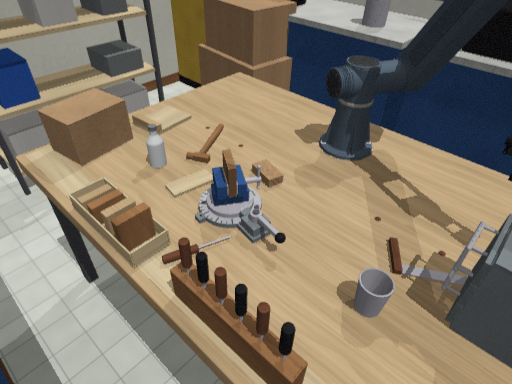

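View pics/top0.png

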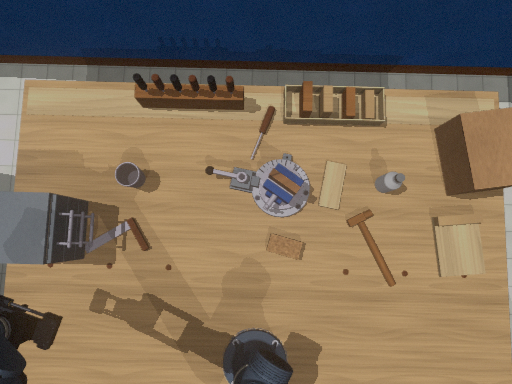

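View pics/wrist0.png

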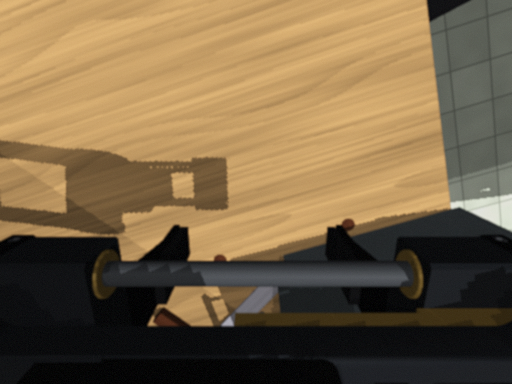

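The top view shows the vice disc at about (281,188), the lock hub at about (241,177) and the lever ball at about (209,171). In this view up is +x and left is +y. I'll enlarge it and measure with depth.

```bash
cat > h.py <<'E'
import numpy as np,cv2,pickle
from scipy.spatial.transform import Rotation as R
def ray(c,u,v):
    K=c["camera_matrix"]; return R.from_quat(c["attitude"]).apply([(u-K[0,2])/K[0,0],-(v-K[1,2])/K[1,1],-1.])
def atz(c,u,v,z):
    d=ray(c,u,v); p=np.array(c["position"]); return p+d*(z-p[2])/d[2]
def atd(c,u,v):
    d=c["depth"][int(round(v)),int(round(u))]; return np.array(c["position"])+ray(c,u,v)*d
def proj(c,P):
    K=c["camera_matrix"]; q=R.from_quat(c["attitude"]).inv().apply(np.array(P)-c["position"])
    return np.array([K[0,2]+K[0,0]*q[...,0]/-q[...,2],K[1,2]-K[1,1]*q[...,1]/-q[...,2]]).T
def crop(c,u0,v0,u1,v1,s,fn):
    cv2.imwrite(fn,cv2.resize(c["img"][v0:v1,u0:u1,::-1],None,fx=s,fy=s,interpolation=cv2.INTER_CUBIC))
E
python3 - <<'E'
from h import *
c=pickle.load(open("pics/top0.pkl","rb")); crop(c,200,140,330,235,6,"pics/topc.png")
c=pickle.load(open("pics/scene0.pkl","rb")); crop(c,180,140,300,245,5,"pics/scc.png")
E
```

```text
(no output)
```

View pics/topc.png

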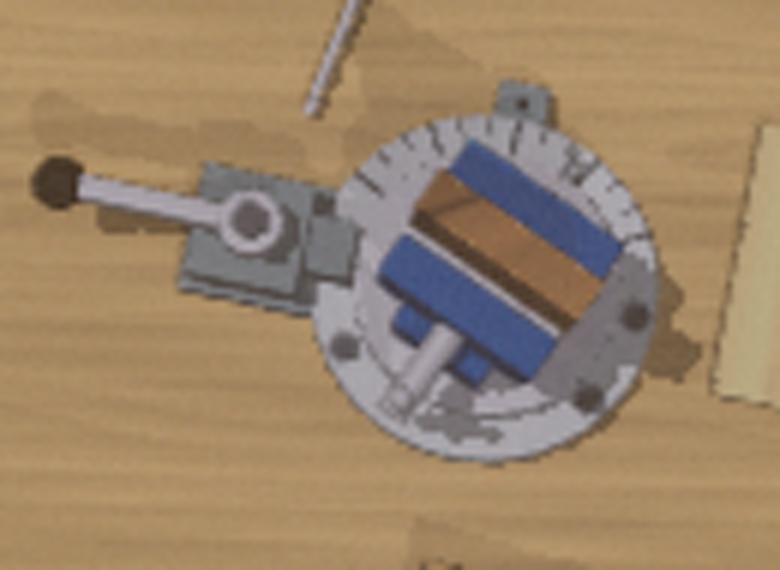

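View pics/scc.png

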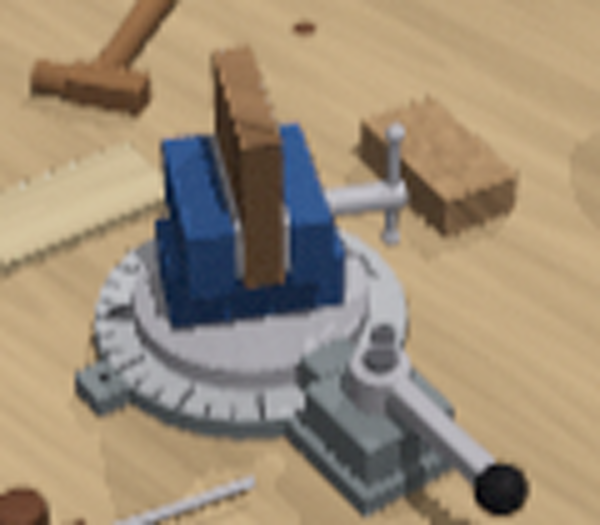

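```bash
python3 - <<'E'
from h import *
np.set_printoptions(precision=4,suppress=True)
c=pickle.load(open("pics/top0.pkl","rb"))
f=lambda x,y,z: atz(c,200+(x+.5)/6-.5,140+(y+.5)/6-.5,z)
C=f(485,289,.018); print("disc",C, f(312,289,.018),f(658,289,.018),f(485,115,.018),f(485,462,.018))
L=f(250,219,.078); B=f(57,183,.066); dot=f(522,104,.018); P=f(578,165,.034); T=f(509,245,.185)
for n,p in zip("lock ball dot ptr board".split(),(L,B,dot,P,T)):
    v=p-C; print(n,p,np.hypot(*v[:2]),np.degrees(np.arctan2(v[1],v[0])))
v=B-L;print(np.hypot(*v[:2]),np.degrees(np.arctan2(v[1],v[0])))
# board ends
for xy in [(413,212),(447,170),(605,283),(568,330)]: print(f(*xy,.185))
for xy in [(250,219),(57,183),(150,200),(509,245)]: print(xy, atd(c,200+xy[0]/6,140+xy[1]/6))
E
```

```text
disc [ 0.5781 -0.0741  0.018 ] [0.5755 0.0244 0.018 ] [ 0.5807 -0.1727  0.018 ] [ 0.6789 -0.0723  0.018 ] [ 0.4797 -0.0759  0.018 ]
lock [0.6054 0.0589 0.078 ] 0.135799263387289 78.39846490609686
ball [0.6245 0.1662 0.066 ] 0.24474461748524975 79.06675628632533
dot [ 0.6859 -0.0935  0.018 ] 0.1094754125982207 -10.173587321060976
ptr [ 0.6482 -0.1243  0.034 ] 0.08619369975785968 -35.61286770060016
board [ 0.579  -0.0735  0.185 ] 0.001061126825294696 36.34265542875964
0.10896610380779621 79.89962643898338
[ 0.5943 -0.0255  0.185 ]
[ 0.6159 -0.042   0.185 ]
[ 0.5612 -0.1214  0.185 ]
[ 0.5373 -0.1034  0.185 ]
(250, 219) [0.6029 0.0573 0.0853]
(57, 183) [0.621  0.1632 0.079 ]
(150, 200) [0.4136 0.0189 1.2974]
(509, 245) [ 0.5777 -0.0748  0.185 ]
```

```bash
python3 -m inch '[{"az":0.146},{"az":0.146},{"az":0.146},{"az":0.146},{"az":0.146},{"az":0.146},{"az":0.146},{"az":0.146}]'; python3 -m inch '[{"az":0.146},{"az":0.142},{"dx":-27,"dy":36.6},{"dx":-27,"dy":36.6},{"dx":-27,"dy":36.6},{"dx":-27,"dy":36.6},{"dx":-27,"dy":36.6},{"dx":-27,"dy":36.6}]'; python3 -m inch '[{"dx":-27,"dy":36.6},{"dx":-27,"dy":36.6},{"dx":-27,"dy":36.6},{"dx":-27,"dy":36.6},{"dx":-27,"dy":36.6},{"dx":-27,"dy":36.6},{"dx":-27,"dy":36.6},{"dx":-27,"dy":36.6}]';python3 -m inch '[{"gripper":60},{}]'
cat >> h.py <<'E'
def snap(n,fn,box=None,s=2):
    from rig import optics
    c=optics.camera(n); pickle.dump(c,open(fn+".pkl","wb"))
    h,w=c["img"].shape[:2]; b=box or (0,0,w,h); crop(c,*b,s if box else 1,fn+".png"); return c
def tool():
    from rig import robot
    o=robot.get_obs(); m=R.from_quat(o["tool_rot"]).as_matrix()
    y=np.degrees(np.arctan2(m[1,1],m[0,1])); return o,m,y
E
python3 - <<'E'
from h import *
np.set_printoptions(precision=4,suppress=True)
snap("wrist","pics/w1"); o,m,y=tool(); print(o["position"],y,m[:,2],o["time"],o["q"])
print("to go (tool mm)", m.T@(np.array([.618,.132,.047])-o["position"])*1000)
E
```

```text
[0.1838 0.5969 0.2219] 72.88045000249927 [-0.0006 -0.0012 -1.    ] 0.2 [ 1.0935  0.5281  1.4334 -0.      1.1814 -0.1785]
to go (tool mm) [-551.8872 -316.2566  175.2401]invalid input
invalid input
invalid input
invalid input
```

View pics/w1.png

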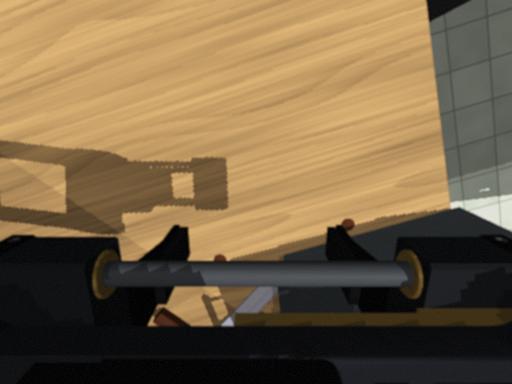

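The picture is unchanged: the arm hasn't moved because all four calls were refused. I'll try again with every key given in each row.

```bash
python3 -m inch '[{"ax":0,"ay":0,"az":0.14,"dx":0,"dy":0,"dz":0,"gripper":60}]'; python3 -m inch '[{"ax":0,"ay":0,"az":0.146,"dx":0,"dy":0,"dz":0,"gripper":60},{"ax":0,"ay":0,"az":0.146,"dx":0,"dy":0,"dz":0,"gripper":60}]'
```

```text
time: 0.3
position: [0.1838, 0.597, 0.2221]
tool_rot: [0.219, 0.976, -0.0, -0.0]
ft_force: [0.7, 0.1, -0.3]
grip_width: 0.0838
time: 0.5
position: [0.1838, 0.5971, 0.2222]
tool_rot: [0.36, 0.933, -0.0, -0.0]
ft_force: [-0.2, -0.4, 0.1]
grip_width: 0.0707
```

All seven keys are needed.

```bash
python3 -m inch '[{"ax":0,"ay":0,"az":0.146,"dx":0,"dy":0,"dz":0,"gripper":60},{"ax":0,"ay":0,"az":0.146,"dx":0,"dy":0,"dz":0,"gripper":60},{"ax":0,"ay":0,"az":0.146,"dx":0,"dy":0,"dz":0,"gripper":60},{"ax":0,"ay":0,"az":0.146,"dx":0,"dy":0,"dz":0,"gripper":60},{"ax":0,"ay":0,"az":0.146,"dx":0,"dy":0,"dz":0,"gripper":60},{"ax":0,"ay":0,"az":0.146,"dx":0,"dy":0,"dz":0,"gripper":60},{"ax":0,"ay":0,"az":0.146,"dx":0,"dy":0,"dz":0,"gripper":60}]'
python3 -m inch '[{"ax":0,"ay":0,"az":0,"dx":-27,"dy":36.6,"dz":0,"gripper":60},{"ax":0,"ay":0,"az":0,"dx":-27,"dy":36.6,"dz":0,"gripper":60},{"ax":0,"ay":0,"az":0,"dx":-27,"dy":36.6,"dz":0,"gripper":60},{"ax":0,"ay":0,"az":0,"dx":-27,"dy":36.6,"dz":0,"gripper":60},{"ax":0,"ay":0,"az":0,"dx":-27,"dy":36.6,"dz":0,"gripper":60},{"ax":0,"ay":0,"az":0,"dx":-27,"dy":36.6,"dz":0,"gripper":60},{"ax":0,"ay":0,"az":0,"dx":-27,"dy":36.6,"dz":0,"gripper":60}]'
python3 -m inch '[{"ax":0,"ay":0,"az":0,"dx":-27,"dy":36.6,"dz":0,"gripper":60},{"ax":0,"ay":0,"az":0,"dx":-27,"dy":36.6,"dz":0,"gripper":60},{"ax":0,"ay":0,"az":0,"dx":-27,"dy":36.6,"dz":0,"gripper":60},{"ax":0,"ay":0,"az":0,"dx":-27,"dy":36.6,"dz":0,"gripper":60},{"ax":0,"ay":0,"az":0,"dx":-27,"dy":36.6,"dz":0,"gripper":60},{"ax":0,"ay":0,"az":0,"dx":-27,"dy":36.6,"dz":0,"gripper":60},{"ax":0,"ay":0,"az":0,"dx":-27,"dy":36.6,"dz":0,"gripper":60},{"ax":0,"ay":0,"az":0,"dx":0,"dy":0,"dz":0,"gripper":60}]'
python3 - <<'E'
from h import *
np.set_printoptions(precision=4,suppress=True)
snap("wrist","pics/w2"); o,m,y=tool(); print(o["position"],y,m[:,2],o["time"],o["q"])
print("to go (tool mm)", m.T@(np.array([.618,.132,.047])-o["position"])*1000)
E
```

```text
time: 1.2
position: [0.1838, 0.5971, 0.2223]
tool_rot: [0.77, 0.638, -0.0, 0.0]
ft_force: [-0.9, -0.6, 0.3]
grip_width: 0.052
time: 1.9
position: [0.4027, 0.3636, 0.2226]
tool_rot: [0.768, 0.64, 0.0, -0.0]
ft_force: [1.7, 0.2, -0.5]
grip_width: 0.0523
time: 2.7
position: [0.6241, 0.1278, 0.2224]
tool_rot: [0.77, 0.638, 0.001, 0.002]
ft_force: [-0.7, -0.4, -0.1]
grip_width: 0.0521
[0.6214 0.1301 0.222 ] -10.675154260102211 [ 0.0006 -0.0002 -1.    ] 2.75 [ 0.0308  0.5413  1.4075 -0.0002  1.1922  0.2172]
to go (tool mm) [  1.2075  -3.7684 175.0404]
```

View pics/w2.png

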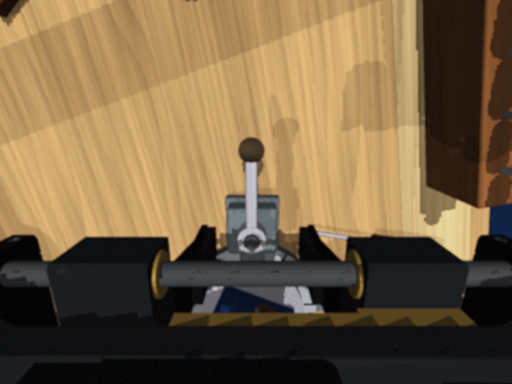

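The wrist view shows the ball at (251,150) and the hub at (251,241), with the lever vertical in the image and centred between the fingers.

```bash
python3 - <<'E'
from h import *
np.set_printoptions(precision=4,suppress=True)
c=pickle.load(open("pics/w2.pkl","rb"));crop(c,200,130,310,260,4.5,"pics/w2c.png")
B=atz(c,251,150,.068);L=atz(c,251,241,.082);v=B-L;print(B,L,np.hypot(*v[:2]),np.degrees(np.arctan2(v[1],v[0])))
E
```

```text
[0.6263 0.1655 0.068 ] [0.6062 0.0622 0.082 ] 0.10531349613890893 78.97621203213231
```

View pics/w2c.png

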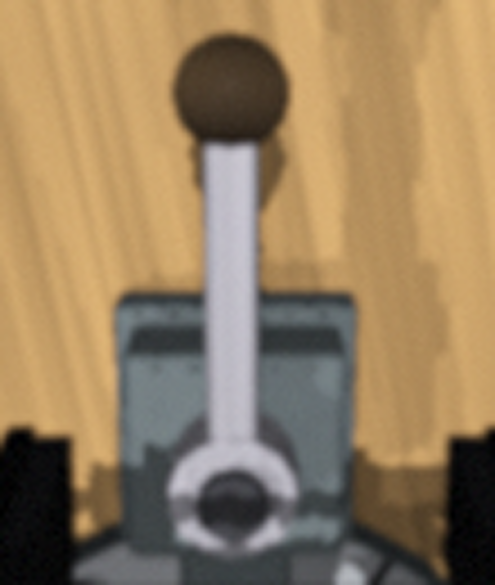

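```bash
python3 -m inch '[{"ax":0,"ay":0,"az":0,"dx":1,"dy":-3,"dz":30,"gripper":60},{"ax":0,"ay":0,"az":0,"dx":0,"dy":0,"dz":35,"gripper":60},{"ax":0,"ay":0,"az":0,"dx":0,"dy":0,"dz":35,"gripper":60},{"ax":0,"ay":0,"az":0,"dx":0,"dy":0,"dz":35,"gripper":60},{"ax":0,"ay":0,"az":0,"dx":0,"dy":0,"dz":20,"gripper":60},{"ax":0,"ay":0,"az":0,"dx":0,"dy":0,"dz":17,"gripper":60},{"ax":0,"ay":0,"az":0,"dx":0,"dy":0,"dz":0,"gripper":60}]'
python3 - <<'E'
from h import *
np.set_printoptions(precision=4,suppress=True)
snap("wrist","pics/w3");snap("scene","pics/s3",(180,120,320,260),4); o,m,y=tool(); print(o["position"],y,m[:,2],o["time"],o["ft_force"],o["moment"])
E
```

```text
time: 3.45
position: [0.6133, 0.1353, 0.0479]
tool_rot: [0.768, 0.64, -0.003, -0.002]
ft_force: [-0.7, -0.0, -0.6]
grip_width: 0.052
[0.616  0.1352 0.0506] -10.372212733112754 [-0.001   0.0001 -1.    ] 3.55 [0.8171 1.2286 0.1971] [-0.0394 -0.0024 -0.0629]
```

View pics/s3.png

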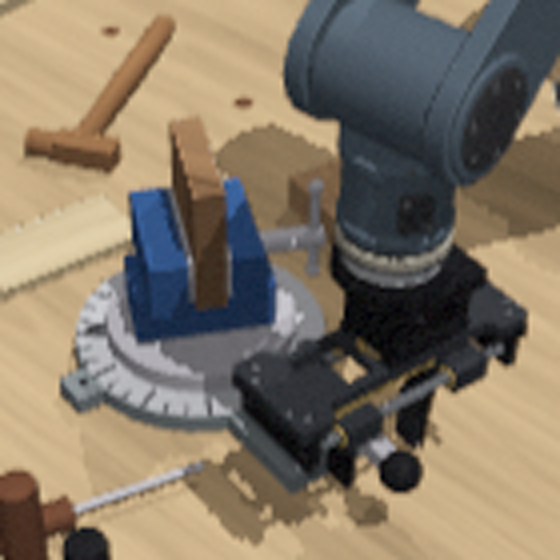

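View pics/w3.png

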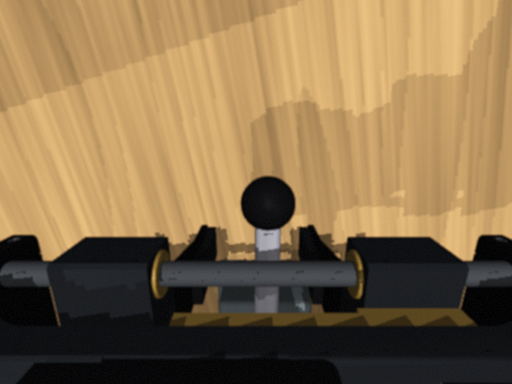

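The lever bar lies between the fingers at about column 268, against a tool centre of about 257. So I'll shift 3 mm and close gently.

```bash
python3 -m inch '[{"ax":0,"ay":0,"az":0,"dx":-2,"dy":3,"dz":0,"gripper":60},{"ax":0,"ay":0,"az":0,"dx":0,"dy":0,"dz":0,"gripper":30},{"ax":0,"ay":0,"az":0,"dx":0,"dy":0,"dz":0,"gripper":20},{"ax":0,"ay":0,"az":0,"dx":0,"dy":0,"dz":0,"gripper":10},{"ax":0,"ay":0,"az":0,"dx":0,"dy":0,"dz":0,"gripper":10},{"ax":0,"ay":0,"az":0,"dx":0,"dy":0,"dz":0,"gripper":10},{"ax":0,"ay":0,"az":0,"dx":0,"dy":0,"dz":0,"gripper":10},{"ax":0,"ay":0,"az":0,"dx":0,"dy":0,"dz":0,"gripper":10}]' 12
python3 - <<'E'
from h import *
np.set_printoptions(precision=4,suppress=True)
o,m,y=tool(); print(o["position"],y,o["time"],o["ft_force"],m.T@o["ft_force"],o["moment"],o["grip_width"])
E
```

```text
time: 4.35
position: [0.6186, 0.1319, 0.0505]
tool_rot: [0.769, 0.64, -0.001, -0.001]
ft_force: [-1.9, 0.8, 1.7]
grip_width: 0.0141
[0.6186 0.1319 0.0505] -10.453944064585873 4.35 [-1.8905  0.7515  1.6963] [ 0.3958 -1.9981 -1.6933] [-0.0319  0.3681 -0.1316] 0.014062588516190463
```

Gripped, with the opening at 14.1 mm. Next I'll feel clockwise by about 5 mm.

```bash
python3 -m inch '[{"ax":0,"ay":0,"az":0.02,"dx":0,"dy":1.5,"dz":0,"gripper":10},{"ax":0,"ay":0,"az":0.02,"dx":0,"dy":1.5,"dz":0,"gripper":10},{"ax":0,"ay":0,"az":0,"dx":0,"dy":0,"dz":0,"gripper":10}]'
python3 -m inch '[{"ax":0,"ay":0,"az":0.02,"dx":0,"dy":1.5,"dz":0,"gripper":10},{"ax":0,"ay":0,"az":0.02,"dx":0,"dy":1.5,"dz":0,"gripper":10},{"ax":0,"ay":0,"az":0,"dx":0,"dy":0,"dz":0,"gripper":10},{"ax":0,"ay":0,"az":0,"dx":0,"dy":0,"dz":0,"gripper":10}]'
python3 - <<'E'
from h import *
np.set_printoptions(precision=4,suppress=True)
o,m,y=tool(); print(o["position"],y,o["time"],o["ft_force"],m.T@o["ft_force"],o["moment"],o["grip_width"])
E
```

```text
time: 4.65
position: [0.6208, 0.1314, 0.0505]
tool_rot: [0.781, 0.624, -0.001, -0.001]
ft_force: [-4.6, 1.5, 5.1]
grip_width: 0.0139
time: 5.05
position: [0.6223, 0.1309, 0.0505]
tool_rot: [0.793, 0.609, -0.002, -0.002]
ft_force: [-7.4, 1.7, 6.5]
grip_width: 0.0142
[0.6223 0.1309 0.0505] -14.966309111487238 5.05 [-7.4015  1.6629  6.5034] [-0.3156 -7.6185 -6.4576] [0.1485 1.2431 0.2019] 0.014208388052217944
```

The force is rising (2.0, 4.9, then 7.6 N for 3.8 mm), which looks like winding up. I'll try the other way.

```bash
python3 -m inch '[{"ax":0,"ay":0,"az":-0.04,"dx":0,"dy":-3,"dz":0,"gripper":10},{"ax":0,"ay":0,"az":-0.04,"dx":0,"dy":-3,"dz":0,"gripper":10},{"ax":0,"ay":0,"az":0,"dx":0,"dy":0,"dz":0,"gripper":10}]'
python3 -m inch '[{"ax":0,"ay":0,"az":-0.02,"dx":0,"dy":-1.5,"dz":0,"gripper":10},{"ax":0,"ay":0,"az":-0.02,"dx":0,"dy":-1.5,"dz":0,"gripper":10},{"ax":0,"ay":0,"az":0,"dx":0,"dy":0,"dz":0,"gripper":10}]'
python3 -m inch '[{"ax":0,"ay":0,"az":-0.02,"dx":0,"dy":-1.5,"dz":0,"gripper":10},{"ax":0,"ay":0,"az":-0.02,"dx":0,"dy":-1.5,"dz":0,"gripper":10},{"ax":0,"ay":0,"az":0,"dx":0,"dy":0,"dz":0,"gripper":10},{"ax":0,"ay":0,"az":0,"dx":0,"dy":0,"dz":0,"gripper":10}]'
python3 - <<'E'
from h import *
np.set_printoptions(precision=4,suppress=True)
o,m,y=tool(); print(o["position"],y,o["time"],o["ft_force"],m.T@o["ft_force"],o["moment"],o["grip_width"])
E
```

```text
time: 5.35
position: [0.6191, 0.1318, 0.0505]
tool_rot: [0.769, 0.639, -0.0, -0.0]
ft_force: [-3.1, 0.1, 1.8]
grip_width: 0.0141
time: 5.65
position: [0.6168, 0.1323, 0.0505]
tool_rot: [0.756, 0.655, 0.0, 0.0]
ft_force: [-1.0, -1.3, 0.3]
grip_width: 0.0144
time: 6.05
position: [0.6133, 0.1328, 0.0505]
tool_rot: [0.742, 0.67, -0.0, 0.0]
ft_force: [-0.3, -1.5, 0.9]
grip_width: 0.0144
[0.6133 0.1328 0.0505] -5.830841387401728 6.05 [-0.2548 -1.5366  0.8607] [-1.5547 -0.0975 -0.8603] [-0.4151  0.195  -0.2019] 0.014418379521028814
```

It gives freely counterclockwise, with force near zero. I'll continue along the arc, checking the force.

```bash
python3 -m inch '[{"ax":0,"ay":0,"az":-0.06,"dx":-0.1,"dy":-4.4,"dz":0,"gripper":10},{"ax":0,"ay":0,"az":-0.06,"dx":-0.1,"dy":-4.4,"dz":0,"gripper":10},{"ax":0,"ay":0,"az":0,"dx":0,"dy":0,"dz":0,"gripper":10}]'
python3 -m inch '[{"ax":0,"ay":0,"az":-0.06,"dx":-0.1,"dy":-4.4,"dz":0,"gripper":10},{"ax":0,"ay":0,"az":-0.06,"dx":-0.1,"dy":-4.4,"dz":0,"gripper":10},{"ax":0,"ay":0,"az":0,"dx":0,"dy":0,"dz":0,"gripper":10}]'
python3 - <<'E'
from h import *
np.set_printoptions(precision=4,suppress=True)
o,m,y=tool(); print(o["position"],y,o["time"],o["ft_force"],m.T@o["ft_force"],o["moment"],o["grip_width"])
v=o["position"][:2]-[.6053,.0598]; print(np.hypot(*v),np.degrees(np.arctan2(v[1],v[0])))
E
```

```text
time: 6.35
position: [0.604, 0.1333, 0.0505]
tool_rot: [0.701, 0.714, -0.0, -0.0]
ft_force: [-1.5, -1.6, 1.6]
grip_width: 0.0141
time: 6.65
position: [0.5953, 0.1328, 0.0505]
tool_rot: [0.657, 0.754, -0.0, -0.0]
ft_force: [-1.0, -0.5, 1.5]
grip_width: 0.014
[0.5953 0.1328 0.0505] 7.848278085237925 6.65 [-0.9513 -0.542   1.4711] [-0.4069 -1.018  -1.4701] [-0.2583  0.3385 -0.1876] 0.01404772039753289
0.07364186915511403 97.82522523702173
```

```bash
python3 -m inch '[{"ax":0,"ay":0,"az":-0.08,"dx":-0.24,"dy":-5.9,"dz":0,"gripper":10},{"ax":0,"ay":0,"az":-0.08,"dx":-0.24,"dy":-5.9,"dz":0,"gripper":10},{"ax":0,"ay":0,"az":-0.08,"dx":-0.24,"dy":-5.9,"dz":0,"gripper":10},{"ax":0,"ay":0,"az":0,"dx":0,"dy":0,"dz":0,"gripper":10}]'
python3 -m inch '[{"ax":0,"ay":0,"az":-0.08,"dx":-0.24,"dy":-5.9,"dz":0,"gripper":10},{"ax":0,"ay":0,"az":-0.08,"dx":-0.24,"dy":-5.9,"dz":0,"gripper":10},{"ax":0,"ay":0,"az":0,"dx":0,"dy":0,"dz":0,"gripper":10}]'
python3 - <<'E'
from h import *
np.set_printoptions(precision=4,suppress=True)
o,m,y=tool(); print(o["position"],y,o["time"],o["ft_force"],m.T@o["ft_force"],o["moment"],o["grip_width"])
v=o["position"][:2]-[.6053,.0598]; print(np.hypot(*v),np.degrees(np.arctan2(v[1],v[0])))
snap("scene","pics/s4",(180,120,320,260),4)
E
```

```text
time: 7.05
position: [0.578, 0.1284, 0.0505]
tool_rot: [0.562, 0.827, -0.0, -0.001]
ft_force: [-2.3, -0.4, 0.8]
grip_width: 0.0139
time: 7.35
position: [0.5674, 0.1234, 0.0505]
tool_rot: [0.495, 0.869, -0.0, -0.001]
ft_force: [-1.7, 1.9, 1.4]
grip_width: 0.014
[0.5674 0.1234 0.0505] 30.666310212869618 7.35 [-1.65    1.8704  1.4104] [ 2.4523 -0.4671 -1.4065] [ 0.1391  0.4362 -0.1693] 0.014024500454395971
0.07400677382259696 120.82810096899284
```

View pics/s4.png

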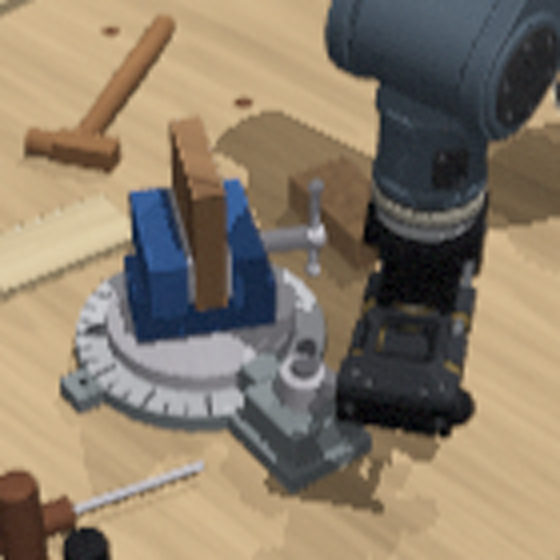

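The lever follows, now about 41° from tight. The spindle handle is clear of the gripper, so I'll go a further 0.2 rad.

```bash
python3 -m inch '[{"ax":0,"ay":0,"az":-0.07,"dx":-0.2,"dy":-5.2,"dz":0,"gripper":10},{"ax":0,"ay":0,"az":-0.07,"dx":-0.2,"dy":-5.2,"dz":0,"gripper":10},{"ax":0,"ay":0,"az":-0.07,"dx":-0.2,"dy":-5.2,"dz":0,"gripper":10},{"ax":0,"ay":0,"az":0,"dx":0,"dy":0,"dz":0,"gripper":10},{"ax":0,"ay":0,"az":0,"dx":0,"dy":0,"dz":0,"gripper":10}]'
python3 -m inch '[{"ax":0,"ay":0,"az":0,"dx":0,"dy":0,"dz":0,"gripper":40},{"ax":0,"ay":0,"az":0,"dx":0,"dy":0,"dz":0,"gripper":40},{"ax":0,"ay":0,"az":0,"dx":0,"dy":0,"dz":0,"gripper":40}]'
python3 -m inch '[{"ax":0,"ay":0,"az":0,"dx":0,"dy":0,"dz":-30,"gripper":40},{"ax":0,"ay":0,"az":0,"dx":0,"dy":0,"dz":-45,"gripper":60},{"ax":0,"ay":0,"az":0,"dx":0,"dy":0,"dz":-45,"gripper":60},{"ax":0,"ay":0,"az":0,"dx":0,"dy":0,"dz":-45,"gripper":60},{"ax":0,"ay":0,"az":0,"dx":0,"dy":0,"dz":-30,"gripper":60},{"ax":0,"ay":0,"az":0,"dx":0,"dy":0,"dz":0,"gripper":60}]'
python3 - <<'E'
from h import *
np.set_printoptions(precision=4,suppress=True)
o,m,y=tool(); print(o["position"],y,o["time"],o["ft_force"],o["q"])
print("to go (tool mm)", m.T@(np.array([.5785,-.0740,.142])-o["position"])*1000)
a=np.radians(-35.7);x=np.array([-np.sin(a),np.cos(a)])  # tool x for y=-35.7
M=np.array([[x[0],np.cos(a)],[x[1],np.sin(a)]]); print(M.T@(np.array([.5785,-.0740])-o["position"][:2])*1000)
snap("wrist","pics/w5");snap("top","pics/t5",(200,140,330,235),6)
E
```

```text
time: 7.9
position: [0.5546, 0.1141, 0.0505]
tool_rot: [0.401, 0.916, -0.0, -0.001]
ft_force: [-4.0, 2.7, 3.9]
grip_width: 0.0141
time: 8.2
position: [0.5572, 0.1133, 0.0507]
tool_rot: [0.4, 0.916, 0.0, 0.001]
ft_force: [-0.4, -0.6, 0.7]
grip_width: 0.0298
time: 8.8
position: [0.5597, 0.1134, 0.2511]
tool_rot: [0.4, 0.916, 0.002, 0.006]
ft_force: [-0.3, -0.5, -0.2]
grip_width: 0.052
[0.5597 0.1134 0.2511] 42.83326175178267 8.8 [-0.2842 -0.5005 -0.2105] [ 0.0045  0.4169  1.5468 -0.0004  1.1651 -0.7429]
to go (tool mm) [-149.2396 -114.6002  109.3521]
[-141.1972  124.6342]
```

View pics/t5.png

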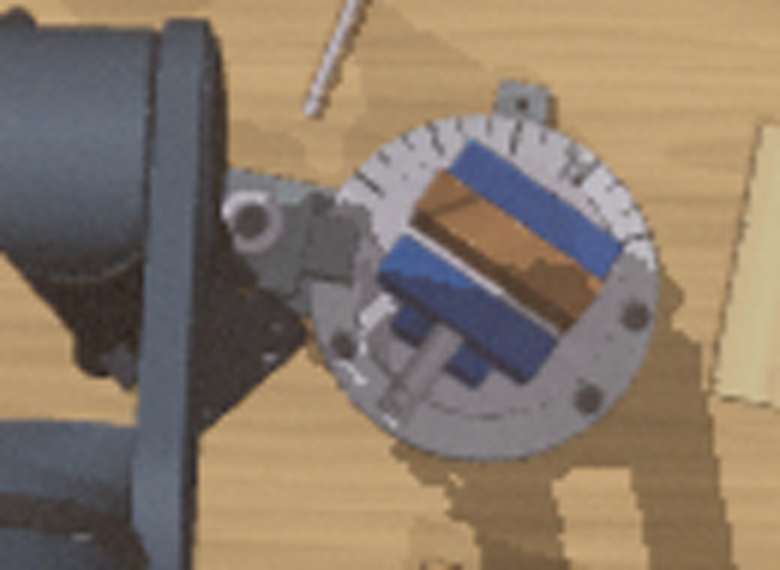

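View pics/w5.png

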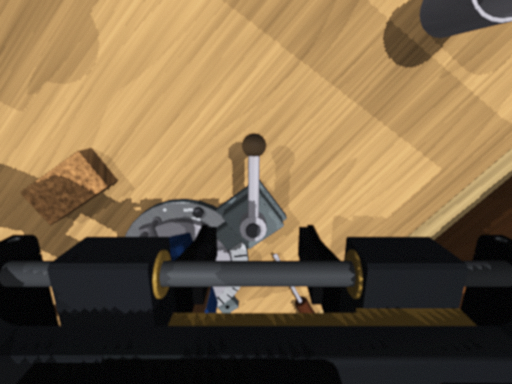

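The lever stands at tool x, 132.8° in the world, so about 0.93 rad slack, and the vice hasn't moved. Now to the board.

```bash
python3 -m inch '[{"ax":0,"ay":0,"az":0.137,"dx":0,"dy":0,"dz":0,"gripper":60},{"ax":0,"ay":0,"az":0.137,"dx":0,"dy":0,"dz":0,"gripper":60},{"ax":0,"ay":0,"az":0.137,"dx":0,"dy":0,"dz":0,"gripper":60},{"ax":0,"ay":0,"az":0.137,"dx":0,"dy":0,"dz":0,"gripper":60},{"ax":0,"ay":0,"az":0.137,"dx":0,"dy":0,"dz":0,"gripper":60},{"ax":0,"ay":0,"az":0.137,"dx":0,"dy":0,"dz":0,"gripper":60},{"ax":0,"ay":0,"az":0.137,"dx":0,"dy":0,"dz":0,"gripper":60},{"ax":0,"ay":0,"az":0.137,"dx":0,"dy":0,"dz":0,"gripper":60}]'
python3 -m inch '[{"ax":0,"ay":0,"az":0.137,"dx":0,"dy":0,"dz":0,"gripper":60},{"ax":0,"ay":0,"az":0.137,"dx":0,"dy":0,"dz":0,"gripper":60},{"ax":0,"ay":0,"az":0,"dx":-35.3,"dy":31.1,"dz":0,"gripper":60},{"ax":0,"ay":0,"az":0,"dx":-35.3,"dy":31.1,"dz":0,"gripper":60},{"ax":0,"ay":0,"az":0,"dx":-35.3,"dy":31.1,"dz":0,"gripper":60},{"ax":0,"ay":0,"az":0,"dx":-35.3,"dy":31.1,"dz":0,"gripper":60},{"ax":0,"ay":0,"az":0,"dx":0,"dy":0,"dz":0,"gripper":60},{"ax":0,"ay":0,"az":0,"dx":0,"dy":0,"dz":0,"gripper":60}]'
python3 - <<'E'
from h import *
np.set_printoptions(precision=4,suppress=True)
o,m,y=tool(); print(o["position"],y,o["time"],o["ft_force"],o["q"])
print("to go (tool mm)", m.T@(np.array([.5785,-.0740,.142])-o["position"])*1000)
snap("wrist","pics/w6");snap("scene","pics/s6",(180,120,320,260),4)
E
```

```text
time: 9.7
position: [0.5545, 0.1134, 0.243]
tool_rot: [0.821, 0.572, -0.002, -0.001]
ft_force: [0.6, 0.6, -0.0]
grip_width: 0.0525
time: 10.5
position: [0.5734, -0.0745, 0.2433]
tool_rot: [0.89, 0.455, -0.001, -0.002]
ft_force: [0.4, 0.4, -0.0]
grip_width: 0.0521
[ 0.5734 -0.0745  0.2433] -35.81881647679157 10.5 [ 0.3847  0.3803 -0.025 ] [-0.3226  0.4426  1.5255  0.0005  1.1779  0.3024]
to go (tool mm) [  3.4822   4.2377 101.2566]
```

View pics/s6.png

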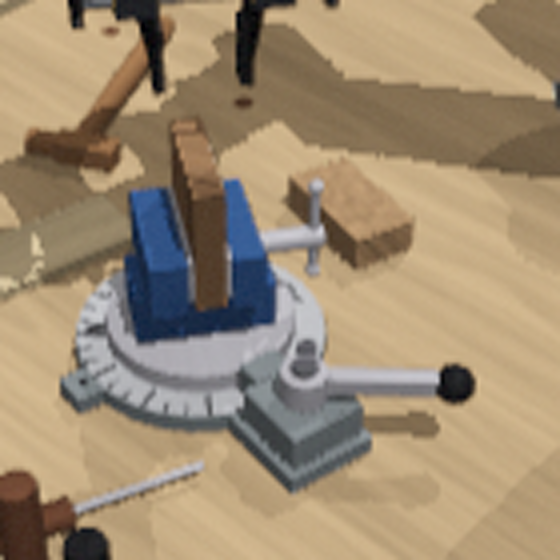

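View pics/w6.png

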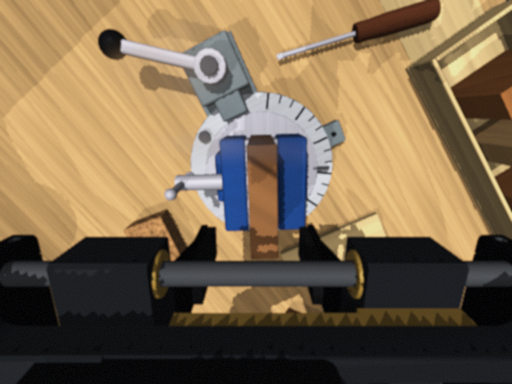

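The board runs vertically in the wrist view at column 262, so it's aligned, needing about 4 mm of dy. I'll descend.

```bash
python3 -m inch '[{"ax":0,"ay":0,"az":0,"dx":3.5,"dy":4.2,"dz":0,"gripper":60},{"ax":0,"ay":0,"az":0,"dx":0,"dy":0,"dz":30,"gripper":60},{"ax":0,"ay":0,"az":0,"dx":0,"dy":0,"dz":25,"gripper":60},{"ax":0,"ay":0,"az":0,"dx":0,"dy":0,"dz":25,"gripper":60},{"ax":0,"ay":0,"az":0,"dx":0,"dy":0,"dz":18,"gripper":60},{"ax":0,"ay":0,"az":0,"dx":0,"dy":0,"dz":0,"gripper":60},{"ax":0,"ay":0,"az":0,"dx":0,"dy":0,"dz":0,"gripper":60}]'
python3 - <<'E'
from h import *
np.set_printoptions(precision=4,suppress=True)
o,m,y=tool(); print(o["position"],y,o["time"],o["ft_force"])
snap("wrist","pics/w7");snap("scene","pics/s7",(180,120,320,260),4)
E
```

```text
time: 11.3
position: [0.5804, -0.0722, 0.1477]
tool_rot: [0.889, 0.458, 0.0, -0.0]
ft_force: [-0.5, -0.8, 0.2]
grip_width: 0.0521
[ 0.5804 -0.0722  0.1477] -35.54184802414287 11.3 [-0.4951 -0.7641  0.1581]
```

View pics/s7.png

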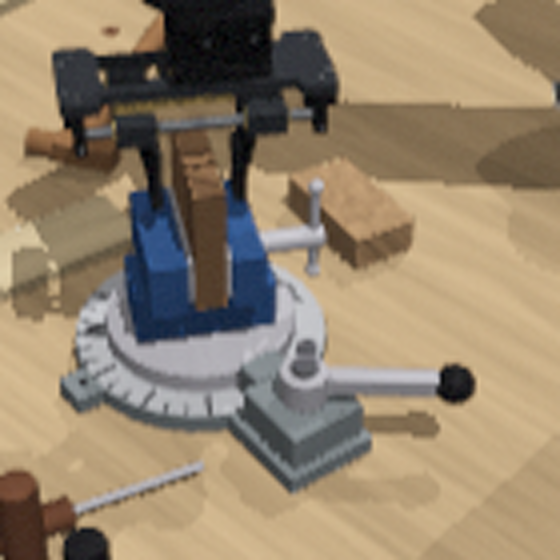

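View pics/w7.png

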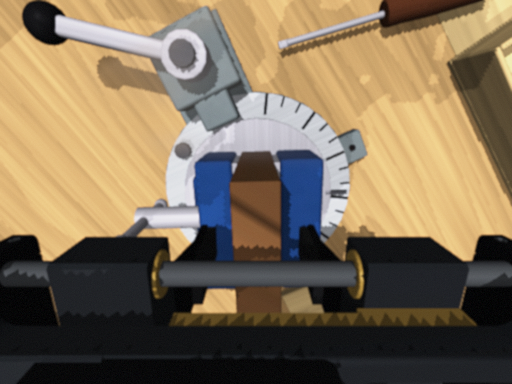

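The fingers straddle the board evenly. I'll close at 60 N.

```bash
python3 -m inch '[{"ax":0,"ay":0,"az":0,"dx":0,"dy":0,"dz":0,"gripper":40},{"ax":0,"ay":0,"az":0,"dx":0,"dy":0,"dz":0,"gripper":30},{"ax":0,"ay":0,"az":0,"dx":0,"dy":0,"dz":0,"gripper":20},{"ax":0,"ay":0,"az":0,"dx":0,"dy":0,"dz":0,"gripper":20},{"ax":0,"ay":0,"az":0,"dx":0,"dy":0,"dz":0,"gripper":20}]' 60
python3 -m inch '[{"ax":0,"ay":0,"az":-0.1,"dx":0,"dy":0,"dz":0,"gripper":20},{"ax":0,"ay":0,"az":-0.1,"dx":0,"dy":0,"dz":0,"gripper":20},{"ax":0,"ay":0,"az":0,"dx":0,"dy":0,"dz":0,"gripper":20}]'
python3 - <<'E'
from h import *
np.set_printoptions(precision=4,suppress=True)
o,m,y=tool(); print(o["position"],y,o["time"],o["ft_force"],o["moment"],o["grip_width"])
E
```

```text
time: 11.9
position: [0.5798, -0.0732, 0.1478]
tool_rot: [0.889, 0.457, -0.0, -0.0]
ft_force: [-0.1, 1.0, 1.5]
grip_width: 0.0233
time: 12.2
position: [0.5796, -0.0731, 0.1478]
tool_rot: [0.839, 0.543, -0.0, -0.0]
ft_force: [-1.7, 1.0, 3.7]
grip_width: 0.0239
[ 0.5796 -0.0731  0.1478] -24.16007913629879 12.2 [-1.7013  0.9716  3.6581] [0.1447 0.2472 0.3461] 0.023928785895923416
```

```bash
python3 -m inch '[{"ax":0,"ay":0,"az":-0.1,"dx":0,"dy":0,"dz":0,"gripper":20},{"ax":0,"ay":0,"az":-0.1,"dx":0,"dy":0,"dz":0,"gripper":20},{"ax":0,"ay":0,"az":-0.1,"dx":0,"dy":0,"dz":0,"gripper":20},{"ax":0,"ay":0,"az":-0.1,"dx":0,"dy":0,"dz":0,"gripper":20},{"ax":0,"ay":0,"az":-0.1,"dx":0,"dy":0,"dz":0,"gripper":20},{"ax":0,"ay":0,"az":-0.1,"dx":0,"dy":0,"dz":0,"gripper":20},{"ax":0,"ay":0,"az":-0.1,"dx":0,"dy":0,"dz":0,"gripper":20},{"ax":0,"ay":0,"az":0,"dx":0,"dy":0,"dz":0,"gripper":20}]'
python3 -m inch '[{"ax":0,"ay":0,"az":-0.06,"dx":0,"dy":0,"dz":0,"gripper":20},{"ax":0,"ay":0,"az":0,"dx":0,"dy":0,"dz":0,"gripper":20},{"ax":0,"ay":0,"az":0,"dx":0,"dy":0,"dz":0,"gripper":20}]'
python3 - <<'E'
from h import *
np.set_printoptions(precision=4,suppress=True)
o,m,y=tool(); print(o["position"],y,o["time"],o["ft_force"],o["moment"],o["grip_width"])
snap("wrist","pics/w8");snap("scene","pics/s8",(180,120,320,260),4)
E
```

```text
time: 13.0
position: [0.579, -0.073, 0.1478]
tool_rot: [0.603, 0.798, -0.0, -0.001]
ft_force: [-3.6, 1.7, 4.7]
grip_width: 0.0234
time: 13.3
position: [0.5789, -0.073, 0.1478]
tool_rot: [0.579, 0.815, -0.001, -0.001]
ft_force: [-4.2, 1.6, 4.6]
grip_width: 0.0235
[ 0.5789 -0.073   0.1478] 19.194757873067125 13.3 [-4.1885  1.5787  4.6218] [0.0355 0.4993 0.0367] 0.023516729967156435
```

View pics/s8.png

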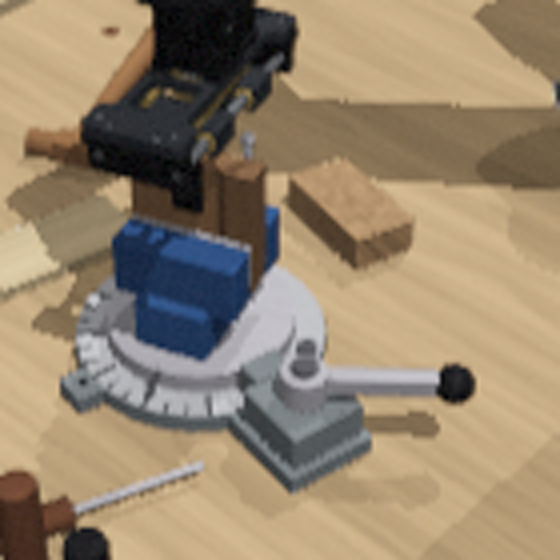

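View pics/w8.png

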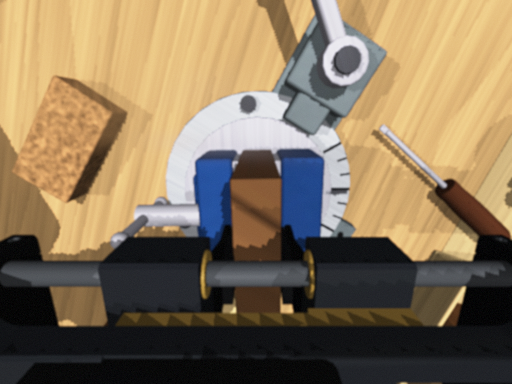

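The dark mark at (341,190) is the pointer near the tick. I'll release, rise and verify.

```bash
python3 -m inch '[{"ax":0,"ay":0,"az":0,"dx":0,"dy":0,"dz":0,"gripper":60},{"ax":0,"ay":0,"az":0,"dx":0,"dy":0,"dz":0,"gripper":60},{"ax":0,"ay":0,"az":0,"dx":0,"dy":0,"dz":0,"gripper":60},{"ax":0,"ay":0,"az":0,"dx":0,"dy":0,"dz":-35,"gripper":60},{"ax":0,"ay":0,"az":0,"dx":0,"dy":0,"dz":-40,"gripper":60},{"ax":0,"ay":0,"az":0,"dx":0,"dy":0,"dz":-30,"gripper":60},{"ax":0,"ay":0,"az":0,"dx":0,"dy":0,"dz":0,"gripper":60}]'
python3 - <<'E'
from h import *
np.set_printoptions(precision=4,suppress=True)
o,m,y=tool(); print(o["position"],y,o["time"],o["ft_force"],o["q"])
print(m.T@(np.array([.5560,.1140,.250])-o["position"])*1000)
snap("wrist","pics/w9",(150,90,370,250),3.5);snap("scene","pics/s9",(180,140,300,245),5)
E
```

```text
time: 14.1
position: [0.5835, -0.0743, 0.2574]
tool_rot: [0.578, 0.816, 0.002, 0.005]
ft_force: [-0.4, 0.1, 0.2]
grip_width: 0.0519
[ 0.5835 -0.0743  0.2574] 19.330888103019042 14.1 [-0.4268  0.1298  0.2485] [-0.3165  0.4347  1.4957  0.      1.1998 -0.6539]
[186.8134  36.3563   6.4517]
```

View pics/s9.png

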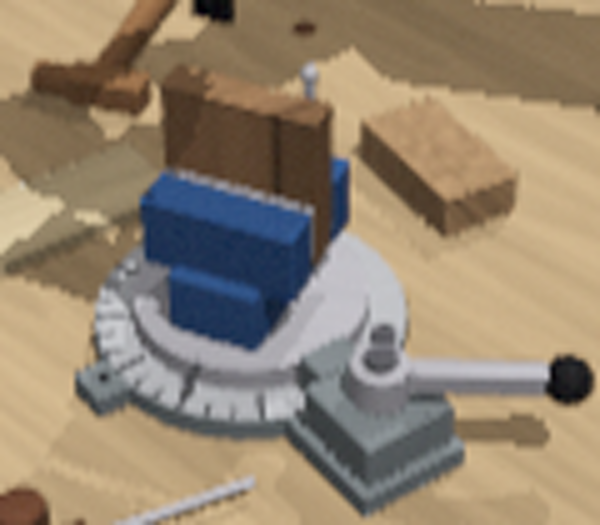

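View pics/w9.png

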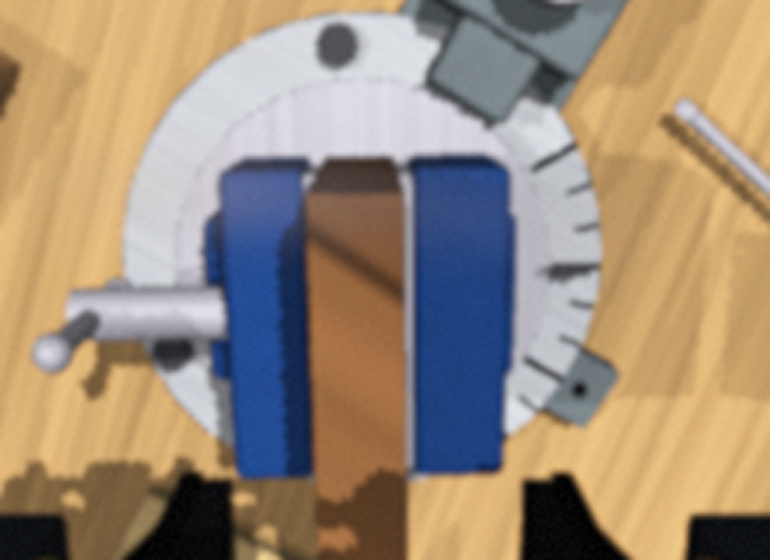

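The pointer lies on the long 30° tick at crop (575,270), the fourth from the dotted lug. I'll check that numerically from the top view once the arm is over the lever.

```bash
python3 - <<'E'
from h import *
np.set_printoptions(precision=4,suppress=True)
c=pickle.load(open("pics/w9.pkl","rb"))
f=lambda x,y,z: atz(c,150+(x+.5)/3.5-.5,90+(y+.5)/3.5-.5,z)
C=np.array([.5785,-.0740])
for n,p in dict(ptr=f(553,271,.034),tick30=f(597,268,.019),dot=f(580,390,.018),t60=f(555,157,.019),t0=f(545,368,.019)).items():
    v=p[:2]-C; print(n,p,np.hypot(*v),np.degrees(np.arctan2(*v[::-1])))
E
python3 -m inch '[{"ax":0,"ay":0,"az":-0.1,"dx":0,"dy":0,"dz":0,"gripper":60},{"ax":0,"ay":0,"az":-0.1,"dx":0,"dy":0,"dz":0,"gripper":60},{"ax":0,"ay":0,"az":-0.1,"dx":0,"dy":0,"dz":0,"gripper":60},{"ax":0,"ay":0,"az":-0.11,"dx":0,"dy":0,"dz":0,"gripper":60},{"ax":0,"ay":0,"az":0,"dx":0,"dy":0,"dz":0,"gripper":60}]'
python3 - <<'E'
from h import *
np.set_printoptions(precision=4,suppress=True)
o,m,y=tool(); print(o["position"],y,o["time"])
print(m.T@(np.array([.5555,.1142,.250])-o["position"])*1000)
E
```

```text
ptr [ 0.6523 -0.0475  0.034 ] 0.0784018541567576 19.758188468136577
tick30 [ 0.6728 -0.0422  0.019 ] 0.09950137741790567 18.642160835096476
dot [ 0.6871 -0.0939  0.018 ] 0.11039603652181426 -10.37500375487241
t60 [ 0.6391 -0.0062  0.019 ] 0.09097670591981644 48.19848409965322
t0 [ 0.6688 -0.0894  0.019 ] 0.09158367468109008 -9.692143467507075
time: 14.7
position: [0.5789, -0.073, 0.2503]
tool_rot: [0.4, 0.916, -0.0, -0.002]
ft_force: [-0.2, -0.3, 1.2]
grip_width: 0.0521
[ 0.5789 -0.073   0.2503] 42.8262935387589 14.7
[153.1486 110.0867   0.6488]
```

The pointer reads 29–30° relative to the zero mark. Now back to the lever.

```bash
python3 -m inch '[{"ax":0,"ay":0,"az":0,"dx":38.3,"dy":27.5,"dz":0,"gripper":60},{"ax":0,"ay":0,"az":0,"dx":38.3,"dy":27.5,"dz":0,"gripper":60},{"ax":0,"ay":0,"az":0,"dx":38.3,"dy":27.5,"dz":0,"gripper":60},{"ax":0,"ay":0,"az":0,"dx":38.3,"dy":27.5,"dz":0,"gripper":60},{"ax":0,"ay":0,"az":0,"dx":0,"dy":0,"dz":0,"gripper":60},{"ax":0,"ay":0,"az":0,"dx":0,"dy":0,"dz":0,"gripper":60}]'
python3 -m inch '[{"ax":0,"ay":0,"az":0,"dx":0,"dy":0,"dz":40,"gripper":60},{"ax":0,"ay":0,"az":0,"dx":0,"dy":0,"dz":40,"gripper":60},{"ax":0,"ay":0,"az":0,"dx":0,"dy":0,"dz":40,"gripper":60},{"ax":0,"ay":0,"az":0,"dx":0,"dy":0,"dz":30,"gripper":60},{"ax":0,"ay":0,"az":0,"dx":0,"dy":0,"dz":0,"gripper":60},{"ax":0,"ay":0,"az":0,"dx":0,"dy":0,"dz":0,"gripper":60}]'
python3 - <<'E'
from h import *
np.set_printoptions(precision=4,suppress=True)
o,m,y=tool(); print(o["position"],y,o["time"])
print(m.T@(np.array([.5555,.1142,.0505])-o["position"])*1000)
snap("wrist","pics/w10");snap("top","pics/t10",(200,140,330,235),6)
E
```

```text
time: 15.3
position: [0.5556, 0.1148, 0.2515]
tool_rot: [0.399, 0.917, -0.001, -0.001]
ft_force: [0.6, -0.3, 0.7]
grip_width: 0.0523
time: 15.9
position: [0.5567, 0.1125, 0.1022]
tool_rot: [0.401, 0.916, -0.0, -0.001]
ft_force: [0.9, 0.6, 0.3]
grip_width: 0.0525
[0.5567 0.1125 0.1022] 42.70966442718215 15.9
[ 2.0224  0.3095 51.7369]
```

View pics/w10.png

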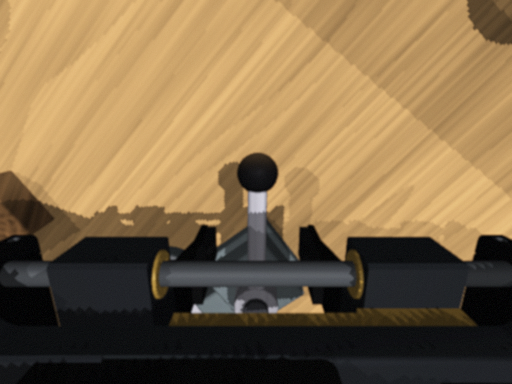

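View pics/t10.png

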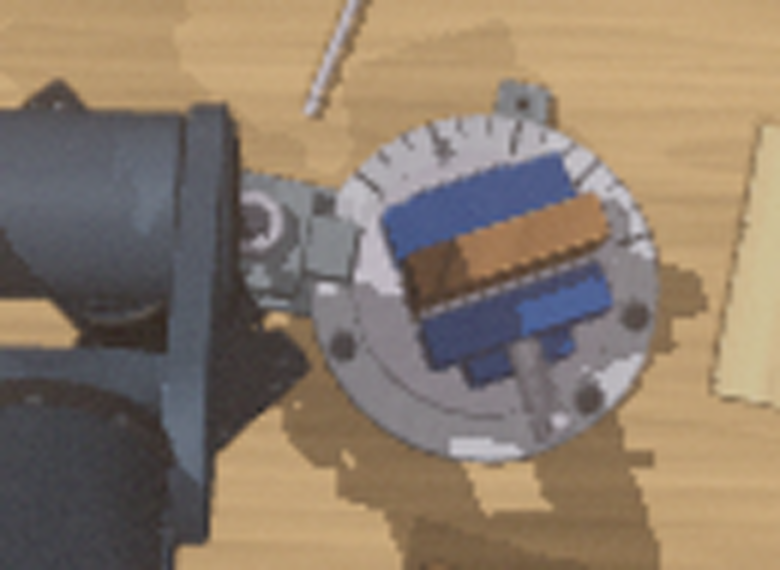

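The pointer sits on the 30° tick in the top view too, at crop (437,145), and the lever is centred at column 257. I'll descend, grip and turn back clockwise.

```bash
python3 -m inch '[{"ax":0,"ay":0,"az":0,"dx":1,"dy":0,"dz":25,"gripper":60},{"ax":0,"ay":0,"az":0,"dx":0,"dy":0,"dz":26,"gripper":60},{"ax":0,"ay":0,"az":0,"dx":0,"dy":0,"dz":0,"gripper":40},{"ax":0,"ay":0,"az":0,"dx":0,"dy":0,"dz":0,"gripper":20},{"ax":0,"ay":0,"az":0,"dx":0,"dy":0,"dz":0,"gripper":10},{"ax":0,"ay":0,"az":0,"dx":0,"dy":0,"dz":0,"gripper":10},{"ax":0,"ay":0,"az":0,"dx":0,"dy":0,"dz":0,"gripper":10},{"ax":0,"ay":0,"az":0,"dx":0,"dy":0,"dz":0,"gripper":10}]' 12
python3 -m inch '[{"ax":0,"ay":0,"az":0.08,"dx":-0.24,"dy":5.9,"dz":0,"gripper":10},{"ax":0,"ay":0,"az":0.08,"dx":-0.24,"dy":5.9,"dz":0,"gripper":10},{"ax":0,"ay":0,"az":0.08,"dx":-0.24,"dy":5.9,"dz":0,"gripper":10},{"ax":0,"ay":0,"az":0,"dx":0,"dy":0,"dz":0,"gripper":10}]'
python3 -m inch '[{"ax":0,"ay":0,"az":0.08,"dx":-0.24,"dy":5.9,"dz":0,"gripper":10},{"ax":0,"ay":0,"az":0.08,"dx":-0.24,"dy":5.9,"dz":0,"gripper":10},{"ax":0,"ay":0,"az":0.08,"dx":-0.24,"dy":5.9,"dz":0,"gripper":10},{"ax":0,"ay":0,"az":0,"dx":0,"dy":0,"dz":0,"gripper":10}]'
python3 - <<'E'
from h import *
np.set_printoptions(precision=4,suppress=True)
o,m,y=tool(); print(o["position"],y,o["time"],m.T@o["ft_force"],o["moment"],o["grip_width"])
v=o["position"][:2]-[.6053,.0598]; print(np.hypot(*v),np.degrees(np.arctan2(v[1],v[0])))
E
```

```text
time: 16.8
position: [0.5556, 0.1142, 0.0523]
tool_rot: [0.4, 0.917, -0.0, 0.0]
ft_force: [-0.7, -2.2, 5.4]
grip_width: 0.0141
time: 17.2
position: [0.5703, 0.1242, 0.0523]
tool_rot: [0.507, 0.862, -0.001, 0.0]
ft_force: [-1.9, -4.8, 5.5]
grip_width: 0.0142
time: 17.6
position: [0.5867, 0.1304, 0.0523]
tool_rot: [0.606, 0.795, -0.001, 0.0]
ft_force: [-1.9, -5.3, 5.0]
grip_width: 0.0138
[0.5867 0.1304 0.0523] 15.341691115580085 17.6 [-4.6164 -3.2468 -4.9489] [-0.9048  0.2618 -0.2856] 0.013765114038901594
0.07304348480576918 104.78896413738654
```

```bash
python3 -m inch '[{"ax":0,"ay":0,"az":0.08,"dx":-0.24,"dy":5.9,"dz":0,"gripper":10},{"ax":0,"ay":0,"az":0.08,"dx":-0.24,"dy":5.9,"dz":0,"gripper":10},{"ax":0,"ay":0,"az":0.08,"dx":-0.24,"dy":5.9,"dz":0,"gripper":10},{"ax":0,"ay":0,"az":0.08,"dx":-0.24,"dy":5.9,"dz":0,"gripper":10},{"ax":0,"ay":0,"az":0.04,"dx":-0.1,"dy":3,"dz":0,"gripper":10},{"ax":0,"ay":0,"az":0,"dx":0,"dy":0,"dz":0,"gripper":10}]'
python3 -m inch '[{"ax":0,"ay":0,"az":0.04,"dx":0,"dy":3,"dz":0,"gripper":10},{"ax":0,"ay":0,"az":0.03,"dx":0,"dy":2.2,"dz":0,"gripper":10},{"ax":0,"ay":0,"az":0,"dx":0,"dy":0,"dz":0,"gripper":10},{"ax":0,"ay":0,"az":0,"dx":0,"dy":0,"dz":0,"gripper":10}]'
python3 - <<'E'
from h import *
np.set_printoptions(precision=4,suppress=True)
o,m,y=tool(); print(o["position"],y,o["time"],m.T@o["ft_force"],o["moment"],o["grip_width"])
v=o["position"][:2]-[.6053,.0598]; print(np.hypot(*v),np.degrees(np.arctan2(v[1],v[0])))
E
```

```text
time: 18.2
position: [0.612, 0.1323, 0.0523]
tool_rot: [0.739, 0.674, -0.002, 0.0]
ft_force: [-2.6, -5.6, 6.9]
grip_width: 0.0138
time: 18.6
position: [0.6169, 0.1316, 0.0523]
tool_rot: [0.762, 0.648, -0.002, 0.0]
ft_force: [-4.2, -6.4, 6.1]
grip_width: 0.014
[0.6169 0.1316 0.0523] -9.195027145556429 18.6 [-7.0557 -3.1579 -6.0942] [-1.0054  0.5703 -0.1358] 0.013973758526509316
0.07275659004767727 80.86022221703128
```

```bash
python3 -m inch '[{"ax":0,"ay":0,"az":0.03,"dx":0.5,"dy":2,"dz":0,"gripper":10},{"ax":0,"ay":0,"az":0.02,"dx":0.5,"dy":1.5,"dz":0,"gripper":10},{"ax":0,"ay":0,"az":0,"dx":0,"dy":0,"dz":0,"gripper":10},{"ax":0,"ay":0,"az":0,"dx":0,"dy":0,"dz":0,"gripper":10}]'
python3 - <<'E'
from h import *
np.set_printoptions(precision=4,suppress=True)
o,m,y=tool(); print(o["position"],y,o["time"],m.T@o["ft_force"],o["moment"],o["grip_width"])
v=o["position"][:2]-[.6053,.0598]; print(np.hypot(*v),np.degrees(np.arctan2(v[1],v[0])))
E
```

```text
time: 19.0
position: [0.6198, 0.1311, 0.0523]
tool_rot: [0.777, 0.629, -0.003, 0.0]
ft_force: [-4.2, -8.9, 7.5]
grip_width: 0.0138
[0.6198 0.1311 0.0523] -11.991261246606609 19.0 [-9.5765 -2.3386 -7.4275] [-1.441   0.7828  0.0227] 0.013811700537443699
0.07276225413099709 78.47378580650428
```

It's about 1.5° past the original tight pose. I'll release and look.

```bash
python3 -m inch '[{"ax":0,"ay":0,"az":0,"dx":0,"dy":0,"dz":0,"gripper":40},{"ax":0,"ay":0,"az":0,"dx":0,"dy":0,"dz":0,"gripper":60},{"ax":0,"ay":0,"az":0,"dx":0,"dy":0,"dz":0,"gripper":60},{"ax":0,"ay":0,"az":0,"dx":0,"dy":0,"dz":0,"gripper":60}]'
python3 -m inch '[{"ax":0,"ay":0,"az":0,"dx":0,"dy":0,"dz":-35,"gripper":60},{"ax":0,"ay":0,"az":0,"dx":0,"dy":0,"dz":-45,"gripper":60},{"ax":0,"ay":0,"az":0,"dx":0,"dy":0,"dz":-45,"gripper":60},{"ax":0,"ay":0,"az":0,"dx":0,"dy":0,"dz":-45,"gripper":60},{"ax":0,"ay":0,"az":0,"dx":0,"dy":0,"dz":0,"gripper":60},{"ax":0,"ay":0,"az":0,"dx":0,"dy":0,"dz":0,"gripper":60}]'
python3 - <<'E'
from h import *
np.set_printoptions(precision=4,suppress=True)
o,m,y=tool(); print(o["position"],y,o["time"],o["ft_force"])
snap("wrist","pics/w11");snap("scene","pics/s11",(180,140,300,245),5)
c=pickle.load(open("pics/w11.pkl","rb"));crop(c,200,130,310,260,4.5,"pics/w11c.png")
E
```

```text
time: 19.4
position: [0.6217, 0.1341, 0.0514]
tool_rot: [0.778, 0.629, 0.0, -0.0]
ft_force: [0.7, -0.3, 0.7]
grip_width: 0.038
time: 20.0
position: [0.6222, 0.134, 0.223]
tool_rot: [0.778, 0.629, 0.001, 0.001]
ft_force: [-0.4, -0.0, -1.0]
grip_width: 0.0521
[0.6222 0.134  0.223 ] -12.118974526839034 20.0 [-0.4035 -0.0237 -1.019 ]
```

View pics/w11c.png

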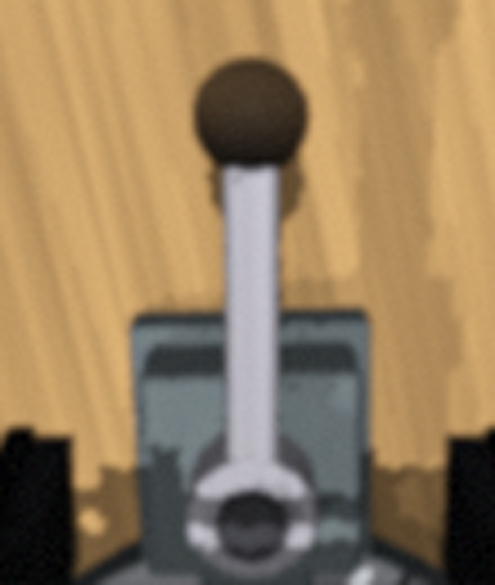

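View pics/s11.png

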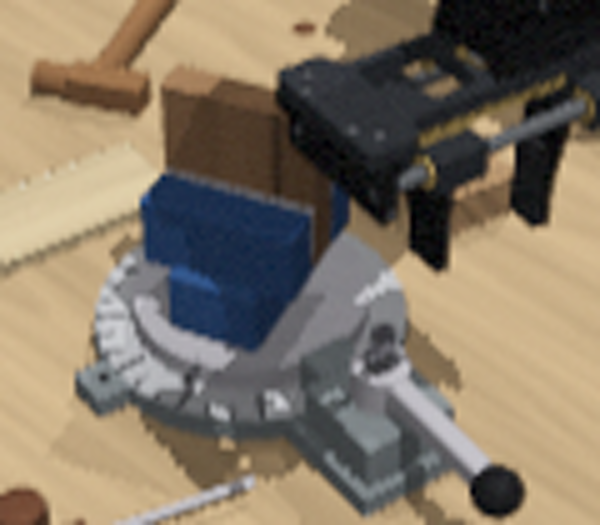

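The lever is in line with the housing, ball at (256,155) and hub at (256,247). The vice pixels match the earlier picture. I'll do a final numeric check of both.

```bash
python3 - <<'E'
from h import *
np.set_printoptions(precision=4,suppress=True)
from rig import robot
c=pickle.load(open("pics/w11.pkl","rb"))
B=atz(c,255.3,154.7,.068);L=atz(c,255.6,246.2,.082);v=B-L;print(B,L,np.degrees(np.arctan2(v[1],v[0])))
c=snap("top","pics/t12",(200,140,330,235),6)
E
```

```text
[0.6287 0.1659 0.068 ] [0.6064 0.0612 0.082 ] 77.96505768089071
```

View pics/t12.png

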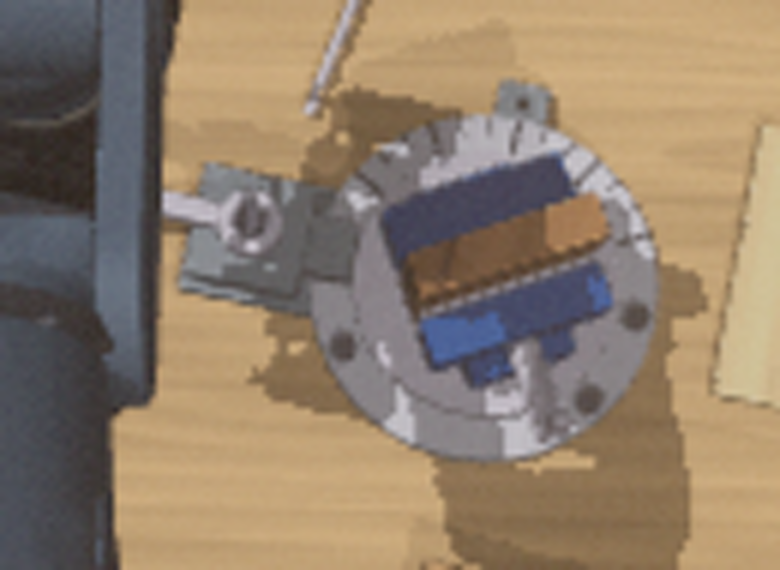

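The vice edges are at the same pixels as before, and the lever is 1.0° (0.018 rad) from its starting direction. I'm handing in.

```bash
python3 -c "
from rig import robot
print(robot.hand_in())"
```

```text
the job is handed in; nothing more can be done
None
```

I handed the job in at about 20 s: the vice stands at the 30° mark on the lock's side and the lever is tight again. `hand_in()` gives no verdict.

- **Feeling the thread:** Clockwise, the force rose to about 7.6 N over 4 mm. Counterclockwise the lever gave freely, so it slackens that way.
- **Slackening and swinging:** I turned the lever back about 0.93 rad, then swung the vice by its board from about −25° to the 30° tick.
- **Tightening:** I turned the lever back to about 1.5° past its starting pose, with about 10 N on the wrist, then let go.

**Last checks:**
- **Vice:** The pointer lies on the 30° tick and measured about 29 to 30° from the zero mark. The vice looked unchanged in the later pictures.
- **Lever:** It rests about 1° (0.02 rad) from its starting direction.
- **Clearance:** The gripper is open and clear of everything, with wrist force near zero.
- **Bystanders:** I saw no change in those near the vice. I did not measure them, and I did not look again at the glue bottle, pencil pot or try square; the arm only passed well above the bench on its way in.

My first batch of moves was refused for missing keys, so the arm did not move then. The counterclockwise drag read nearly zero instead of the stated 3 to 6 N, probably an offset in the force reading while gripping.

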